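# Unlock and pull the orange filter cassette

## Task

The filter cassette with the orange top is due for inspection: on its module, turn the black winged captive nut about a quarter turn counter-clockwise (seen from above) so that its steel keeper arm swings clear of the cassette. Then pinch the cassette's two orange side catches together until both let go, lift it straight up out of its well, and finish while holding it there: upright and still, catches squeezed, about 10 cm above where it sat and over its own module. Leave the module with the blue cassette and everything else on the bench alone.

Things in the scene. Friction and masses are not known exactly. Their poses are not given: they have to be found in the camera images.
- module_orange: fixed beige benchtop module, 200 (x) x 160 (y) x 90 mm high, holding the orange cassette. Origin: centre of its underside; z up; front (small screen) faces -x. Flat deck at z = 90. Well mouth centred at x = +30, y = 0, 66 (x) by 50 (y); along its y sides a lip 8 thick overhangs a wider pocket. The winged nut stands on the deck at x = -45, y = 0.
- wing_orange (a point): middle of the wing of the captive nut on the orange cassette's module, on the nut's vertical axis, 22 mm above the deck. The wing is a black upright bar 36 long, 12 thick, from 8.5 to 36 above the deck; fingers take its two long faces from above. x of this point points along the wing and along the keeper arm, which turn as one.
- keeper_tip_orange (a point): end of the steel keeper arm of that nut, 55 mm from the nut's axis. The arm is 14 wide, lies from 3.5 to 8.5 above the deck, and when locked reaches 11 over the cassette's front edge.
- keeper_orange (a joint): turn of that nut and arm in rad: 0 = arm points to the module's +x, over the cassette's edge (locked); grows counter-clockwise seen from above; stop at 1.7. The arm leaves the cassette at about 0.9; at 1.57 it points to the module's +y. Stays where it is left (friction 0.04 N m). Starts between 0 and 0.35.
- tabs_orange (a point): on the orange cassette, midway between its two finger tabs and half-way up them, 21 mm above the deck when seated; axes as the module's. The tabs are orange upright plates, 24 wide (x), 6 thick, standing 4 to 38 above the deck, outer faces at y = +27 and -27 (54 across). Pinch the outer faces together along y: 38 across when fully squeezed. A grip of 20 to 40 N carries the cassette.
- cassette_orange: the orange cassette with its catches, 160 to 320 g: a block 62 (x) x 46 (y) x 40 mm high with an orange top that stands 2 above the deck when seated; up to 2 mm of play in its well. Origin: centre of the block's underside, 59 below the tabs' middle; z up.
- catch_left_orange (a joint): inward travel (m) of the catch with the +y tab: 0 out and latched, 0.008 fully pinched against a firm stop. Spring 3 N at rest, 8 N at the stop. Its tooth hooks 4 mm under the well's lip and lets go after 4 to 6 mm.
- catch_right_orange (a joint): the same for the catch with the -y tab, 0 to 0.008 m inwards.
- module_blue: fixed beige benchtop module, 200 (x) x 160 (y) x 90 mm high, holding the blue cassette. Origin: centre of its underside; z up; front (small screen) faces -x. Flat deck at z = 90. Well mouth centred at x = +30, y = 0, 66 (x) by 50 (y); along its y sides a lip 8 thick overhangs a wider pocket. The winged nut stands on the deck at x = -45, y = 0. Leave alone.
- cassette_blue: cassette like the orange one but blue; leave it in its module. Origin: centre of its underside.
- keeper_blue (a joint): turn of the blue module's captive nut, rad; same sense as the orange one; leave it as it is.
- keeper_tip_blue (a point): end of the blue module's keeper arm, 55 mm from its nut's axis.
- wash_bottle: white wash bottle, green cap, 64 across, 150 tall mm; loose on the bench, leave alone. Origin: centre of its underside.
- amber_jar: amber glass jar, 60 across, 85 tall mm; loose on the bench, leave alone. Origin: centre of its underside.
- beaker: open glass beaker, 68 across, 85 tall mm; loose on the bench, leave alone. Origin: centre of its underside.
- calculator: desk calculator lying flat, 140 x 90 x 18 mm; loose on the bench, leave alone. Origin: centre of its underside.
- vial_rack: blue rack of capped vials, 120 x 60 x 63 mm; loose on the bench, leave alone. Origin: centre of its underside.
- vial: small glass vial with white cap, 26 across, 50 tall mm; loose on the bench, leave alone. Origin: centre of its underside.
- weigh_dish: white ceramic dish, 66 across, 20 tall mm; loose on the bench, leave alone. Origin: centre of its underside.
There are look-alikes about, which are no part of the job. Leave any green or turquoise look-alike of the cassette_orange alone.

How it is judged:
By the outcome, as a careful person would: the job done as asked, in the order asked, and still so for the second after the job is handed in, while the arm keeps its last pose, push and grip.
It also fails if it takes over 48 s, if anything falls off the work surface, if the arm or the gripper's body presses on something with over 40 N, if the wrist force passes 120 N, or if a joint passes its speed limit or range.

## Robot

A 7-joint arm with a two-finger parallel gripper is mounted at the origin on the work surface. World frame = base frame: x ahead of the robot, y to its left, z up, the work surface at z = 0. Lengths are in m, angles in degrees, forces in N, time in s.
With the tool pointing down it reaches from about 0.4 to 0.85 m from the base axis. Payload 10.4 kg.
Tool frame: the origin (TCP) lies between the finger pads; the fingertips stand 14 mm ahead of it and the grasp point (between the pads) lies 5 mm behind it; x points along the fingers, z is the direction in which the jaws open and shut, and the axes are right-handed (so a half turn about x gives the same grasp; the last joint's range is limited). The gripper opens to 85 mm and grips with 20 to 120 N. Pads are 22 mm wide; open, the fingers measure 114 mm over their backs; the gripper's body (76 mm by 85 mm) begins 54 mm behind the grasp point. The pads swing forward as they close: fully open they stand 13 mm farther back than shut.
Start: joints at [70.096, 19.034, -3.707, 83.658, 1.238, 77.344, -5.071], TCP at [0.199, -0.592, 0.245] pointing down, gripper open.
Joint ranges: [-148.97, 148.97], [-28.65, 121.19], [-84.17, 76.75], [9.2, 138.47], [-72.65, 252.65], [3.7, 117.97], [-149.18, 149.18]. Speed limits (degrees/s): [127.2, 127.2, 159.86, 159.86, 180, 180, 180].

## Interface

Orientations are given as a 3x3 rotation matrix whose columns are the frame's x, y, z axes.
In Python, from cell import arm, imaging, job gives the robot as it stands.
- The arm moves only by the shell command python3 -m pendant 'ROWS' [FORCE]. ROWS is text: rows parted by semicolons, each of 5 numbers parted by spaces: the shift along the tool's x, y, z in m, then the turn about the tool's x in degrees, then the opening, from -1 (shut) to 1 (fully open), so that 0 is half open. In form: tx ty tz turn gripper; .... A call has 1 to 5 rows; each row shifts and turns the pose as measured when the row begins, along the tool's axes as they then stand; what a row does not reach is not made up. A row lasts 1/12 s, in which the tool goes at most 41.7 mm and 7.16 degrees, less where a joint would pass 70% of its speed; a pose out of reach is approached as far as the arm can. A call is refused whole if a number of a shift passes 0.0417 or a number of a turn 7.16, either way. A call with a gripper value outside its range is refused whole. The fingers move at their own pace and stop on an object; FORCE is the grip in N (left out, the last holds). Time passes only in rows, so rows that do not move let the fingers close. It gives the time, the measured TCP pose, the force and the opening at its end, in the units of the state.
- arm.sense(): the state, without advancing time (a new reading comes with each control period).
- imaging.grab_frame(name): name is "scene" or "top" or "wrist"; returns the picture (480x640x3 uint8, blue, green, red); there is no depth.
- imaging.calibration(name): a dict with "vertical_fov" (degrees; the focal length in pixels is half the picture's height over the tangent of half this angle, whatever the lens; pixels are square), "cx", "cy" (the principal point, pixels), "xyz" and "attitude" of the camera in the world. Camera axes: x right, y down, z forward; pixel columns grow to the right and rows downward; lengths in m; the calibration is good to about 2 mm. A picture is of the moment at which its call begins: read the wrist's pose just before it. calibration takes no time and is no camera call; for the wrist camera it gives the pose at the moment of the call.
- job.hand_in(): hands the job in, once; it reports no verdict.
The state is a dict: "time_s": time; "joint_pos": joint angles; "joint_vel": joint speeds; "joint_efforts": joint torques, N m; "position": TCP position; "tool_rot": TCP orientation; "wrist_force": force on the tool from outside, world axes, zero at the start; "wrist_torque": the same for the moment, N m; "opening": opening from 0.0 (shut) to 1.0 (fully open).
Only numpy, scipy, OpenCV 4.12 (cv2) and the standard library are available. Lean on these libraries where they do the work, as an engineer would, in place of code of your own. Each camera call takes 0.05 s, during which the arm holds its last target. There are 200 camera calls.

## Working session

There is one attempt and no reset: what is moved stays moved. The work goes in short steps, Python scripts to look and compute and a shell command to move; the robot and the scene stay as the last step left them, time stands still between calls to the robot, and variables do not carry over. Pictures are saved under pics/ and viewed, about 8 in all and at most 12, crops included, and the job is handed in when it is done.

```bash
ls; mkdir -p pics; python3 - <<'E'
from cell import arm, imaging, job
import cv2
s=arm.sense();print(s)
for n in("scene","top"):
    cv2.imwrite(f"pics/{n}0.png",imaging.grab_frame(n));print(n,imaging.calibration(n))
print(imaging.calibration("wrist"))
E
```

```text
pics
{'time_s': 0.0, 'joint_pos': array([70.09553696, 19.07178048, -3.70713661, 83.70661917,  1.23634299,
       77.34560278, -5.07148593]), 'joint_vel': array([-0.01356952,  0.0165236 ,  0.05837986, -0.08097599, -0.05860735,
       -0.06664517,  0.00449141]), 'joint_efforts': array([ 4.37773897e-04, -6.25430131e+01,  4.95692866e-02, -3.91593897e+01,
        1.63398444e-02,  9.91256878e-03, -4.41812756e-05]), 'position': array([ 0.19933092, -0.59196618,  0.24451294]), 'tool_rot': array([[-5.15029948e-04,  9.47713773e-01,  3.19121198e-01],
       [ 1.37651119e-03,  3.19121610e-01, -9.47712775e-01],
       [-9.99998920e-01, -4.88265600e-05, -1.46889580e-03]]), 'wrist_force': array([ 0.18697617, -0.49643857,  0.45088494]), 'wrist_torque': array([0.0350557 , 0.01091463, 0.00184478]), 'opening': 1.0032350710116436}
scene {'vertical_fov': 46.532987888177864, 'cx': 327.60065638964875, 'cy': 240.12795645942572, 'xyz': array([ 1.02365031, -0.751895  ,  1.15022426]), 'attitude': array([[ 0.81235086,  0.44961563, -0.3713918 ],
       [ 0.58287686, -0.60584256,  0.54148809],
       [ 0.01845655, -0.65635401, -0.75422727]])}
top {'vertical_fov': 50.48685829831132, 'cx': 329.08057208157373, 'cy': 240.2261067236734, 'xyz': array([0.28724009, 0.01142769, 1.3663585 ]), 'attitude': array([[-0.00576958, -0.98511789,  0.17178317],
       [-0.99996855,  0.00474901, -0.00635136],
       [ 0.00544104, -0.17181441, -0.98511431]])}
{'vertical_fov': 63.416953707269805, 'cx': 323.6124333833393, 'cy': 242.89181475355207, 'xyz': array([ 0.2626664 , -0.57024591,  0.37266232]), 'attitude': array([[ 0.31924986, -0.91441431, -0.24884934],
       [-0.94766981, -0.30838115, -0.08260146],
       [-0.00120849,  0.26219751, -0.96501347]])}
```

View pics/top0.png

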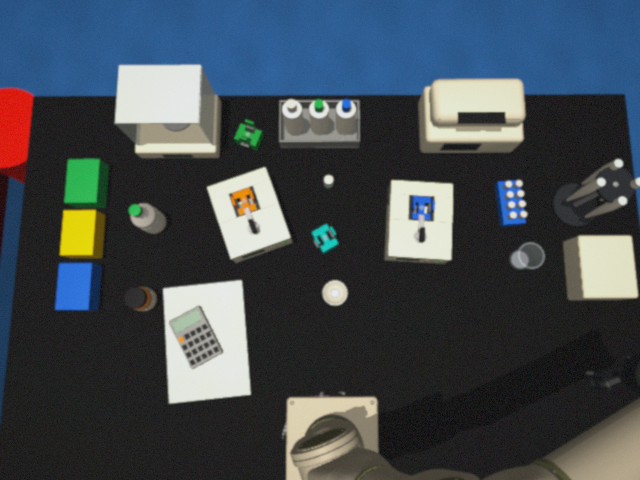

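View pics/scene0.png

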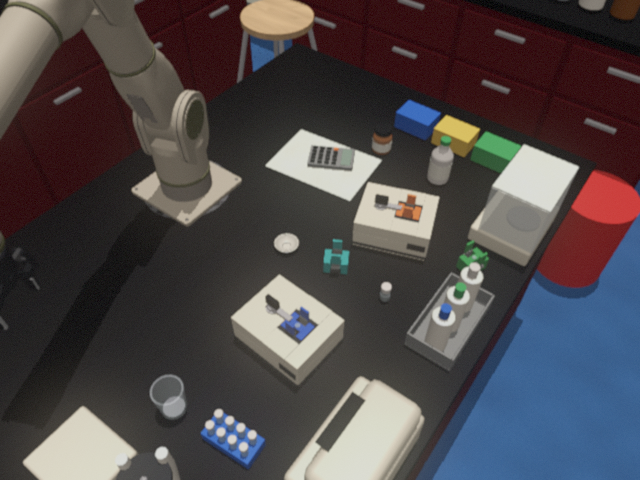

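Candidates in the top view: orange cassette (243,202), with its nut at (253,226); blue cassette (422,207); turquoise look-alike (325,237); green look-alike (249,134). I choose the orange one in the module at (248,213).

```bash
cat > h.py <<'E'
import numpy as np, cv2
from cell import arm, imaging, job
def cast(c,px,z):
    f=240/np.tan(np.radians(c["vertical_fov"]/2))
    p=np.atleast_2d(np.array(px,float))
    d=np.c_[(p[:,0]-c["cx"])/f,(p[:,1]-c["cy"])/f,np.ones(len(p))]@np.array(c["attitude"]).T
    o=np.array(c["xyz"]); return o+d*((z-o[2])/d[:,2])[:,None]
def proj(c,P):
    f=240/np.tan(np.radians(c["vertical_fov"]/2))
    q=(np.atleast_2d(P)-c["xyz"])@np.array(c["attitude"])
    return np.c_[c["cx"]+f*q[:,0]/q[:,2],c["cy"]+f*q[:,1]/q[:,2]]
E
python3 - <<'E'
from h import *
np.set_printoptions(precision=4,suppress=True)
im=cv2.imread("pics/top0.png");c=imaging.calibration("top")
h=cv2.cvtColor(im,cv2.COLOR_BGR2HSV)
roi=np.zeros(im.shape[:2],np.uint8);roi[160:265,195:300]=1
m=cv2.inRange(h,(5,150,120),(20,255,255))*roi
ys,xs=np.nonzero(m);print("orange",cast(c,[[xs.mean(),ys.mean()]],.1))
# deck outline
b=((im.min(2)>120)|(m>0)).astype(np.uint8)*roi
ct=max(cv2.findContours(b,0,2)[0],key=cv2.contourArea)
r=cv2.minAreaRect(ct);print(r)
P=cast(c,cv2.boxPoints(r),.09);print(P,np.linalg.norm(np.diff(P,axis=0),axis=1),P.mean(0))
print("nut",cast(c,[[253,226]],.11))
cv2.imwrite("pics/crop1.png",cv2.resize(im[155:270,190:305],None,fx=5,fy=5,interpolation=cv2.INTER_CUBIC))
E
```

```text
orange [[0.6151 0.2218 0.1   ]]
((247.91461181640625, 212.3553466796875), (76.54608917236328, 63.8982048034668), 70.76932525634766)
[[0.6519 0.3233 0.09  ]
 [0.7081 0.1681 0.09  ]
 [0.5161 0.1009 0.09  ]
 [0.4628 0.2529 0.09  ]] [0.1651 0.2034 0.161 ] [0.5847 0.2113 0.09  ]
nut [[0.5436 0.1945 0.11  ]]
```

View pics/crop1.png

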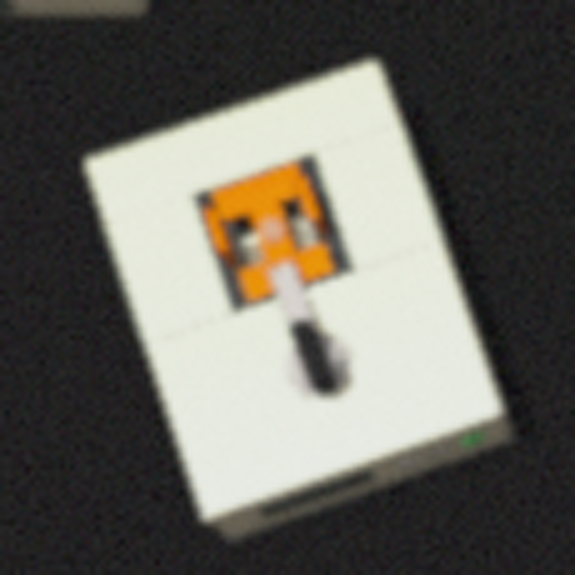

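```bash
python3 -m pendant '-0.005 0.029 -0.029 0 1;-0.005 0.029 -0.029 0 1;0 0.029 -0.029 0 1;0 0.029 -0.029 0 1;0 0.029 -0.029 0 1'
python3 -m pendant '0 0.03 -0.028 0 1;0 0.03 -0.028 0 1;0 0.03 -0.028 0 1;0 0.03 -0.028 0 1;0 0.03 -0.028 0 1'
python3 -m pendant '0 0.028 -0.03 0 1;0 0.028 -0.03 0 1;0 0.028 -0.03 0 1;0 0.028 -0.03 0 1;0 0.028 -0.03 0 1'
```

```text
time_s: 0.52
position: [0.286, -0.4087, 0.2499]
tool_rot: [[-0.007, 0.952, 0.305], [0.005, 0.305, -0.952], [-1.0, -0.005, -0.007]]
wrist_force: [0.5, -0.5, 0.8]
opening: 1.001
time_s: 0.93
position: [0.3846, -0.2251, 0.2491]
tool_rot: [[-0.009, 0.953, 0.304], [0.004, 0.304, -0.953], [-1.0, -0.007, -0.006]]
wrist_force: [1.6, 0.3, -0.4]
opening: 1.0
time_s: 1.35
position: [0.4712, -0.0357, 0.2488]
tool_rot: [[-0.009, 0.953, 0.303], [0.002, 0.303, -0.953], [-1.0, -0.008, -0.005]]
wrist_force: [0.6, -0.8, -0.9]
opening: 1.001
```

```bash
python3 -m pendant '0 0.026 -0.031 0 1;0 0.026 -0.031 0 1;0 0.026 -0.031 0 1;0 0.026 -0.031 0 1;0 0.026 -0.031 0 1'
python3 -m pendant '0 0.022 -0.025 -1 1;0 0.02 -0.022 -1 1;0 0 0 0 1;0 0 0 0 1'
python3 - <<'E'
from h import *
c=imaging.calibration("wrist");im=imaging.grab_frame("wrist");cv2.imwrite("pics/w1.png",im)
import pickle;pickle.dump(c,open("w1.pkl","wb"));print(c)
s=arm.sense();print(s["position"],s["tool_rot"],s["joint_pos"])
E
```

```text
time_s: 1.77
position: [0.5488, 0.1574, 0.2481]
tool_rot: [[-0.008, 0.954, 0.3], [0.001, 0.3, -0.954], [-1.0, -0.007, -0.004]]
wrist_force: [0.8, -0.5, 0.4]
opening: 1.001
time_s: 2.1
position: [0.574, 0.228, 0.245]
tool_rot: [[-0.013, 0.939, 0.343], [0.006, 0.343, -0.939], [-1.0, -0.01, -0.01]]
wrist_force: [-0.4, -1.0, -0.2]
opening: 0.998
{'vertical_fov': 63.416953707269805, 'cx': 323.6124333833393, 'cy': 242.89181475355207, 'xyz': array([0.63835606, 0.25073223, 0.37233439]), 'attitude': array([[ 0.34345615, -0.90277989, -0.25889447],
       [-0.93911311, -0.33312863, -0.08421326],
       [-0.01021912,  0.27205476, -0.96222751]])}
[0.5735493  0.22802542 0.24491951] [[-0.01335161  0.93903384  0.3435654 ]
 [ 0.00629242  0.34366813 -0.93907008]
 [-0.99989106 -0.01037624 -0.01049732]] [   8.20337165   24.59398113  -45.18487113   82.60046795   16.68375853
   80.38156243 -107.15802541]
```

View pics/w1.png

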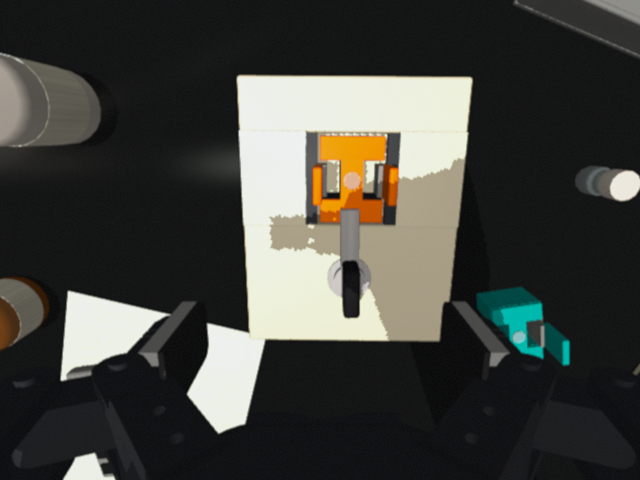

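```bash
python3 - <<'E'
from h import *
import pickle
np.set_printoptions(precision=4,suppress=True)
c=pickle.load(open("w1.pkl","rb"));im=cv2.imread("pics/w1.png")
h=cv2.cvtColor(im,cv2.COLOR_BGR2HSV)
v=im.max(2)
roi=np.zeros_like(v);roi[60:348,225:480]=1
b=((v>90).astype(np.uint8))*roi
# edges: fit lines to left,right,top,bottom of deck
L=[];R=[];
for y in range(90,325,5):
    xs=np.nonzero(b[y])[0];xs=xs[(xs>230)&(xs<476)];L.append((xs.min(),y));R.append((xs.max()+1,y))
T=[];B=[]
for x in range(275,425,5):
    ys=np.nonzero(b[:,x])[0];T.append((x,ys.min()));B.append((x,ys.max()+1))
def line(p):
    P=cast(c,p,.09)[:,:2];o=P
    for _ in range(3):
        vx,vy,x0,y0=cv2.fitLine(o.astype(np.float32),cv2.DIST_HUBER,0,1e-5,1e-5).ravel()
        d=np.abs((P-[x0,y0])@[-vy,vx]);o=P[d<.002]
    return np.array([x0,y0]),np.array([vx,vy]),len(o)
ls=[line(p) for p in(L,R,T,B)]
for n,l in zip("LRTB",ls):print(n,l,np.degrees(np.arctan2(l[1][1],l[1][0]))%180)
def X(a,b):
    t=np.linalg.solve(np.c_[a[1],-b[1]],b[0]-a[0]);return a[0]+t[0]*a[1]
C=np.array([X(ls[0],ls[2]),X(ls[1],ls[2]),X(ls[1],ls[3]),X(ls[0],ls[3])]);print(C,np.linalg.norm(C-np.roll(C,-1,0),axis=1))
m=C.mean(0);ax=(C[0]+C[1]-C[2]-C[3]);ax/=np.linalg.norm(ax);yaw=np.arctan2(ax[1],ax[0]);ay=np.array([-ax[1],ax[0]])
nut=m-.045*ax;well=m+.03*ax;print("centre",m,"yaw",np.degrees(yaw),"nut",nut,"well",well)
# orange tabs/ block: mask
o=cv2.inRange(h,(5,150,60),(20,255,255))
ys,xs=np.nonzero(o);print("orange bbox",xs.min(),xs.max(),ys.min(),ys.max())
P=cast(c,[(xs.min(),185),(xs.max()+1,185)],.128)[:,:2];print("tabs top outer in module",(P-m)@np.c_[ax,ay])
ys,xs=np.nonzero(o*(1)*((np.arange(480)[:,None]<165)));P=cast(c,[(xs.min(),ys.min()),(xs.max(),ys.min())],.092)[:,:2];print("block back edge",(P-m)@np.c_[ax,ay])
# wing black
k=((v<45).astype(np.uint8));k[:255]=0;k[325:]=0;k[:,:330]=0;k[:,375:]=0
ct=max(cv2.findContours(k,0,2)[0],key=cv2.contourArea);print("wing bbox",cv2.boundingRect(ct),cv2.minAreaRect(ct))
for q in((-.018,0,.126),(.018,0,.126),(-.018,0,.0985),(.018,0,.0985),(.055,0,.0985)):
    P=np.r_[nut+q[0]*ax,q[2]];print("pred th=0",q,proj(c,P))
# arm: edges rows 215-255
for y in range(212,258,8):
    w=im[y,325:378].astype(int);print(y,w.max(1)[::2])
E
```

```text
L (array([0.5666, 0.2915], dtype=float32), array([0.9413, 0.3376], dtype=float32), 47) 19.731796
R (array([0.6292, 0.1439], dtype=float32), array([0.9428, 0.3334], dtype=float32), 43) 19.47409
T (array([0.6734, 0.2639], dtype=float32), array([ 0.3336, -0.9427], dtype=float32), 30) 109.48922
B (array([0.4935, 0.1741], dtype=float32), array([ 0.3391, -0.9408], dtype=float32), 30) 109.82011
[[0.6527 0.3224]
 [0.7062 0.1711]
 [0.5185 0.1048]
 [0.4644 0.2549]] [0.1604 0.1991 0.1595 0.2   ]
centre [0.5855 0.2133] yaw 19.603243 nut [0.5431 0.1982] well [0.6137 0.2234]
orange bbox 0 397 136 349
tabs top outer in module [[ 0.029   0.2245]
 [ 0.0315 -0.0268]]
block back edge [[ 0.0604  0.0257]
 [ 0.0608 -0.0237]]
wing bbox (343, 261, 17, 56) ((351.0, 288.5), (55.0, 16.0), 90.0)
pred th=0 (-0.018, 0, 0.126) [[350.8152 320.0544]]
pred th=0 (0.018, 0, 0.126) [[352.289  271.4361]]
pred th=0 (-0.018, 0, 0.0985) [[348.7625 303.4212]]
pred th=0 (0.018, 0, 0.0985) [[350.0308 258.7083]]
pred th=0 (0.055, 0, 0.0985) [[351.4276 209.4648]]
212 [206 206 195 200 204 220 195 184 124 133 131 132 137 138 137 132 128 142
 194 194 194 194 193 193 194 194 193]
220 [196 195 193 192 217 220 194 184 124 132 133 132 137 139 135 129 126 137
 193 193 193 192 193 193 192 192 194]
228 [170 170 170 170 170 170 172 162 123 132 130 132 138 136 133 130 125 141
 171 171 170 170 170 170 169 170 170]
236 [170 170 170 169 170 170 169 162 121 131 129 131 137 137 132 129 126 137
 170 170 168 169 169 169 168 169 168]
244 [169 168 170 169 169 168 169 160 121 130 130 130 137 136 133 127 126 138
 169 168 168 169 169 169 169 168 167]
252 [171 169 168 179 171 168 169 159 119 130 130 129 136 135 132 126 125 157
 169 169 169 168 169 169 170 169 168]
```

```bash
python3 -m pendant '0 -0.037 0.018 -1 -0.2;0.03 0 0 0 -0.2;0.03 0 0 0 -0.2;0.02 0 0 0 -0.2;0 0 0 0 -0.2' 30
python3 -c "
from h import *
s=arm.sense();R=s['tool_rot'];print(s['position'],R.T@(np.array([.543,.198,.117])-s['position']),np.degrees(np.arctan2(R[1,1],R[0,1])),s['joint_pos'])"
```

```text
time_s: 2.57
position: [0.5434, 0.1906, 0.1635]
tool_rot: [[-0.01, 0.936, 0.352], [0.003, 0.352, -0.936], [-1.0, -0.008, -0.007]]
wrist_force: [-0.7, -0.1, 0.1]
opening: 0.4
[0.54342168 0.19064332 0.1634676 ] [ 0.04649422  0.00257374 -0.00672309] 20.622051595509017 [  12.92407431   22.76183801  -45.0755511    95.01326869   16.49790439
   69.6920291  -105.19103969]
```

```bash
python3 -m pendant '0 0.002 -0.007 0 -0.2;0.025 0 0 0 -0.2;0.02 0 0 0 -0.2;0 0 0 0 -0.2'
python3 -c "
from h import *
s=arm.sense();R=s['tool_rot'];print(s['position'],R.T@(np.array([.543,.198,.117])-s['position']),np.degrees(np.arctan2(R[1,1],R[0,1])))
cv2.imwrite('pics/w2.png',imaging.grab_frame('wrist'))"
```

```text
time_s: 2.9
position: [0.5446, 0.1965, 0.1224]
tool_rot: [[-0.004, 0.938, 0.347], [0.003, 0.347, -0.938], [-1.0, -0.003, -0.004]]
wrist_force: [-0.9, -0.2, -0.0]
opening: 0.405
[0.54458447 0.19650615 0.12240508] [ 0.00541647 -0.00095158 -0.00192701] 20.282215109510453
```

View pics/w2.png

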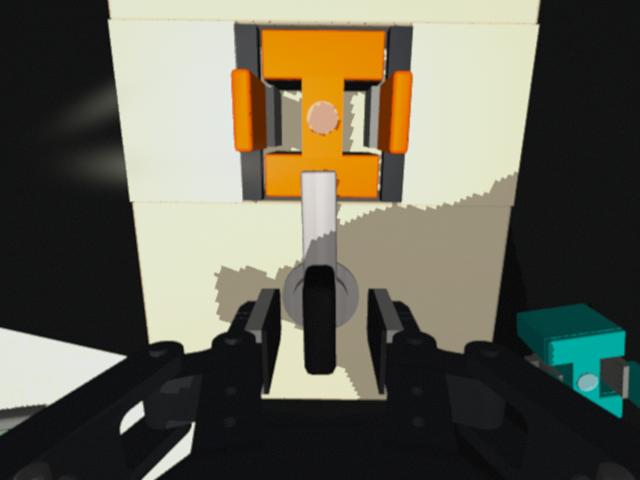

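Wing (303–336, 265–372) lies between the fingers, slightly left of their middle, matching the computed −2 mm in tool z. Going down and closing.

```bash
python3 -m pendant '0.005 -0.001 -0.002 0 -0.2;0 0 0 0 -0.6;0 0 0 0 -1;0 0 0 0 -1;0 0 0 0 -1' 40
python3 -m pendant '0 0 0 0 -1;0 0 0 0 -1'
```

```text
time_s: 3.37
position: [0.5457, 0.1988, 0.124]
tool_rot: [[0.003, 0.938, 0.346], [0.004, 0.346, -0.938], [-1.0, 0.004, -0.003]]
wrist_force: [3.3, 1.9, -9.7]
opening: 0.125
time_s: 3.53
position: [0.5458, 0.1988, 0.1239]
tool_rot: [[0.003, 0.938, 0.346], [0.004, 0.346, -0.938], [-1.0, 0.004, -0.003]]
wrist_force: [1.1, -0.7, -6.5]
opening: 0.128
```

```bash
python3 -m pendant '0 -0.002 0 -5 -1;0 0 0 -6 -1;0 0 0 -6 -1;0 0 0 -6 -1;0 0 0 -6 -1'
```

```text
time_s: 3.95
position: [0.5446, 0.2001, 0.1239]
tool_rot: [[0.005, 0.639, 0.769], [0.008, 0.769, -0.639], [-1.0, 0.009, -0.001]]
wrist_force: [1.8, 0.9, -7.1]
opening: 0.128
```

```bash
python3 -m pendant '0 0 0 -6 -1;0 0 0 -6 -1;0 0 0 -6 -1;0 0 0 -6 -1;0 0 0 -6 -1'
python3 -m pendant '0 0 0 -6 -1;0 0 0 -6 -1;0 0 0 -6 -1;0 0 0 -6 -1;0 0 0 0 -1'
```

```text
time_s: 4.37
position: [0.543, 0.2008, 0.124]
tool_rot: [[0.001, 0.142, 0.99], [0.008, 0.99, -0.142], [-1.0, 0.008, 0.0]]
wrist_force: [0.3, 0.7, -6.4]
opening: 0.128
time_s: 4.78
position: [0.5415, 0.2006, 0.124]
tool_rot: [[-0.002, -0.298, 0.955], [0.007, 0.955, 0.298], [-1.0, 0.008, 0.0]]
wrist_force: [2.4, 1.6, -7.1]
opening: 0.128
```

```bash
python3 -m pendant '0 0 0 0 -0.4;0 0 0 0 -0.4;0 0 0 0 -0.4;-0.02 0 0 0 -0.4;-0.04 0 0 0 -0.4'
python3 -m pendant '-0.04 0 0 7 -0.4;0 0 0 7 -0.4;0 0 0 7 0;0 0 0 7 0;0 0 0 7 0'
python3 -m pendant '0 0 0 7 0;0 0 0 7 0;0 0 0 7 0.7;0 0 0 7 0.7;0 0 0 7 0.7'
python3 -m pendant '0 0 0 7 0.7;0 0 0 7 0.7;0 0 0 5 0.7;0 0 0 0 0.7'
python3 - <<'E'
from h import *
import pickle
c=imaging.calibration("wrist");im=imaging.grab_frame("wrist");cv2.imwrite("pics/w3.png",im)
pickle.dump(c,open("w3.pkl","wb"))
s=arm.sense();R=s["tool_rot"];print(s["position"],R,np.degrees(np.arctan2(R[1,1],R[0,1])),s["joint_pos"])
E
```

```text
time_s: 5.2
position: [0.5399, 0.1987, 0.1811]
tool_rot: [[-0.009, -0.285, 0.959], [0.005, 0.959, 0.285], [-1.0, 0.007, -0.007]]
wrist_force: [1.3, 0.4, 0.3]
opening: 0.299
time_s: 5.62
position: [0.5431, 0.2016, 0.2345]
tool_rot: [[0.005, 0.332, 0.943], [0.01, 0.943, -0.332], [-1.0, 0.011, 0.001]]
wrist_force: [0.0, 0.3, 0.5]
opening: 0.498
time_s: 6.03
position: [0.5437, 0.2033, 0.2386]
tool_rot: [[0.011, 0.821, 0.571], [0.01, 0.571, -0.821], [-1.0, 0.015, -0.002]]
wrist_force: [-0.2, 0.3, -0.6]
opening: 0.85
time_s: 6.37
position: [0.544, 0.2046, 0.2416]
tool_rot: [[0.016, 0.967, 0.253], [0.011, 0.253, -0.967], [-1.0, 0.018, -0.007]]
wrist_force: [0.6, 0.7, 0.9]
opening: 0.854
[0.54397819 0.20475212 0.24169199] [[ 0.01574801  0.96585234  0.25861413]
 [ 0.01109091  0.25846155 -0.96595788]
 [-0.99981448  0.01808018 -0.00664193]] 14.981301736168405 [  14.19177928   19.07552884  -48.10930328   89.84791274   14.43382283
   76.43925884 -110.49807148]
```

View pics/w3.png

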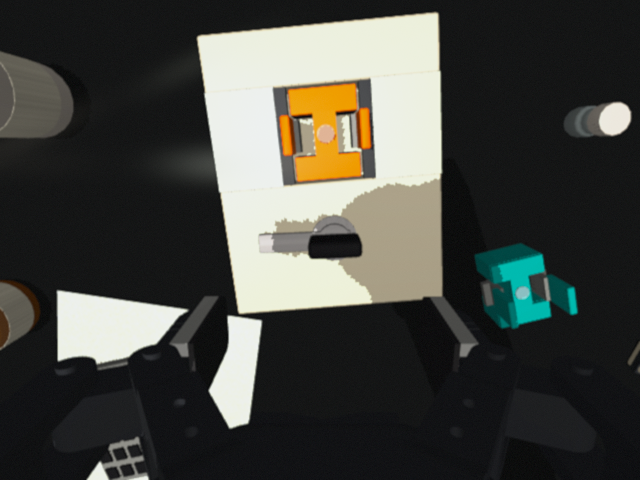

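The keeper arm now points left in the view (tip (266,243), nut (334,240)), clear of the cassette, i.e. to module +y. Measure the tabs.

```bash
python3 - <<'E'
from h import *
import pickle
np.set_printoptions(precision=4,suppress=True)
c=pickle.load(open("w3.pkl","rb"));im=cv2.imread("pics/w3.png");h=cv2.cvtColor(im,cv2.COLOR_BGR2HSV)
o=cv2.inRange(h,(5,150,60),(20,255,255));o[:70]=0;o[200:]=0;o[:,:250]=0;o[:,400:]=0
m=np.array([.5855,.2133]);a=np.radians(19.6);A=np.array([[np.cos(a),-np.sin(a)],[np.sin(a),np.cos(a)]])
# tabs: bright orange (top edges) as extreme columns
L=[];R=[]
for y in range(120,150,3):
    xs=np.nonzero(o[y])[0];L.append((xs.min(),y));R.append((xs.max()+1,y))
for n,p in(("L",L),("R",R)):
    P=(cast(c,p,.128)[:,:2]-m)@A;print(n,P.mean(0),P[:,1])
ys,xs=np.nonzero(o);print("block rows",ys.min(),ys.max()+1)
print("front/back",(cast(c,[(322,ys.min()),(330,ys.max()+1)],.092)[:,:2]-m)@A)
# tab extent in x: columns near left tab and right tab
for col in(287,363):
    y=np.nonzero(o[:,col])[0];print(col,y.min(),y.max(),(cast(c,[(col,y.min()),(col,y.max()+1)],.128)[:,:2]-m)@A)
# keeper tip
print("keeper tip",(cast(c,[(259,243)],.0985)[:,:2]-m)@A)
w=m+A@[.03,0];s=arm.sense();R=s["tool_rot"];print(w,R.T@(np.r_[w,.13]-s["position"]))
E
```

```text
L [0.0312 0.0267] [0.0269 0.0265 0.0267 0.0269 0.0265 0.0267 0.0269 0.0265 0.0267 0.0269]
R [ 0.0266 -0.0273] [-0.0272 -0.0271 -0.0276 -0.0275 -0.0274 -0.0273 -0.0272 -0.0271 -0.0276
 -0.0269]
block rows 83 182
front/back [[ 0.0626 -0.0005]
 [-0.0035 -0.0005]]
287 115 155 [[0.0415 0.0219]
 [0.0178 0.0245]]
363 108 148 [[ 0.0415 -0.0234]
 [ 0.0179 -0.022 ]]
keeper tip [[-0.0422  0.0543]]
[0.6138 0.2234] [0.113  0.0702 0.0008]
```

```bash
python3 -m pendant '0 0.036 0.001 -3 0.7;0 0.034 0 -2 0.7;0.035 0 0 0 0.7;0.03 0 0 0 0.7;0 0 0 0 0.7'
python3 -c "
from h import *
s=arm.sense();R=s['tool_rot'];print(s['position'],R.T@(np.array([.6137,.2231,.11])-s['position']),np.degrees(np.arctan2(R[1,1],R[0,1])))"
```

```text
time_s: 6.83
position: [0.616, 0.2255, 0.1791]
tool_rot: [[0.022, 0.933, 0.358], [0.01, 0.358, -0.934], [-1.0, 0.024, -0.001]]
wrist_force: [0.2, -0.2, -1.9]
opening: 0.848
[0.61600124 0.22551812 0.17906158] [ 0.06896507 -0.00470337  0.00153068] 20.994462496446076
```

```bash
python3 -m pendant '0.03 -0.005 0.0015 1 0.7;0.02 0 0 0 0.7;0.01 0 0 0 0.7;0 0 0 0 0.7'
python3 -c "
from h import *
s=arm.sense();R=s['tool_rot'];print(s['position'],R.T@(np.array([.6137,.2231,.11])-s['position']),np.degrees(np.arctan2(R[1,1],R[0,1])),R)
cv2.imwrite('pics/w4.png',imaging.grab_frame('wrist'))"
```

```text
time_s: 7.17
position: [0.6139, 0.2236, 0.1212]
tool_rot: [[0.024, 0.937, 0.348], [0.012, 0.348, -0.937], [-1.0, 0.027, -0.002]]
wrist_force: [-0.7, 0.3, 0.8]
opening: 0.846
[0.61385475 0.22360627 0.1212295 ] [ 0.01121584 -0.00062158  0.0004477 ] 20.36134235098648 [[ 0.02425034  0.9371813   0.34799876]
 [ 0.01155875  0.34781501 -0.93749193]
 [-0.99963909  0.02675693 -0.00239801]]
```

View pics/w4.png

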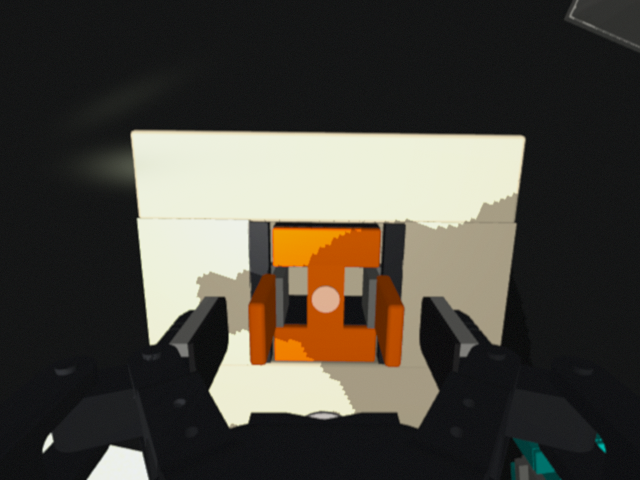

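Tabs (250–275 and 377–403, rows 277–363) sit centred between the fingers (inner faces ~228 and ~420). Lower and pinch.

```bash
python3 -m pendant '0.011 -0.0005 0 0.7 0.7;0 0 0 0 0.2;0 0 0 0 -0.2;0 0 0 0 -0.5;0 0 0 0 -1' 32
python3 -m pendant '0 0 0 0 -1;0 0 0 0 -1;0 0 0 0 -1;0 0 0 0 -1'
python3 -c "
from h import *
s=arm.sense();R=s['tool_rot'];print(s['position'],R.T@(np.array([.6137,.2231,.11])-s['position']),s['opening']*85,s['wrist_force'])"
```

```text
time_s: 7.63
position: [0.6171, 0.2249, 0.1188]
tool_rot: [[0.034, 0.941, 0.336], [0.014, 0.336, -0.942], [-0.999, 0.037, -0.002]]
wrist_force: [0.7, -0.2, -1.9]
opening: 0.391
time_s: 7.97
position: [0.6172, 0.2251, 0.1198]
tool_rot: [[0.035, 0.941, 0.336], [0.014, 0.336, -0.942], [-0.999, 0.038, -0.001]]
wrist_force: [0.1, 0.3, -2.0]
opening: 0.396
[0.61722774 0.22507127 0.11981186] [ 0.00965329 -0.00435318  0.00068361] 33.61913904182448 [ 0.09408831  0.28680909 -2.01279381]
```

```bash
python3 -c "
from h import *
w=imaging.grab_frame('wrist');s=imaging.grab_frame('scene')
c=cv2.resize(s[170:270,340:450],(440,400),interpolation=cv2.INTER_CUBIC)
cv2.imwrite('pics/w5.png',np.hstack([cv2.resize(w[180:440,180:480],(360,312)),c[:312]]))"
```

```text
(no output)
```

View pics/w5.png

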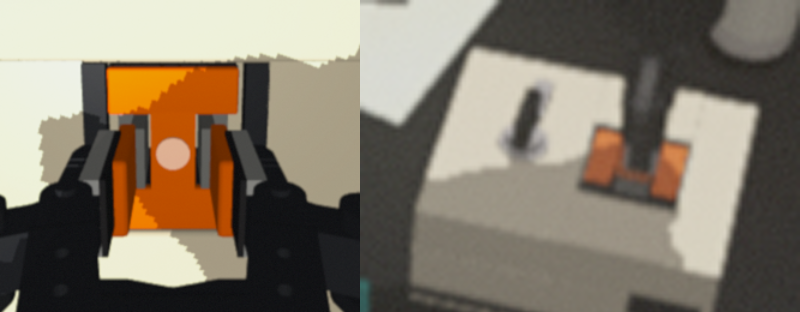

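Both tabs are held flush between the pads, tab span ≈37 mm (fully squeezed ≈38), keeper clear. Lift gently.

```bash
python3 -m pendant '-0.006 0.0002 0 0 -1;-0.006 0.0002 0 0 -1;-0.008 0.0003 0 0 -1' 35
```

```text
time_s: 8.32
position: [0.6161, 0.2245, 0.1389]
tool_rot: [[0.031, 0.941, 0.336], [0.013, 0.336, -0.942], [-0.999, 0.034, -0.002]]
wrist_force: [-0.5, 0.9, -2.3]
opening: 0.388
```

```bash
python3 -m pendant '-0.012 0.0004 0 0 -1;-0.014 0.0004 0 0 -1;-0.014 0.0004 0 0 -1;-0.014 0.0004 0 0 -1;-0.012 0.0004 0 0 -1'
python3 -m pendant '-0.010 0.0003 0 0 -1;-0.005 0 0 0 -1;0 0 0 0 -1;0 0 0 0 -1'
python3 -c "
from h import *
w=imaging.grab_frame('wrist');s=imaging.grab_frame('scene')
c=cv2.resize(s[150:270,340:450],(440,480),interpolation=cv2.INTER_CUBIC)
cv2.imwrite('pics/w6.png',np.hstack([cv2.resize(w[180:440,180:480],(360,312)),c[:312]]))"
```

```text
time_s: 8.73
position: [0.6156, 0.2245, 0.2123]
tool_rot: [[0.032, 0.941, 0.337], [0.014, 0.337, -0.942], [-0.999, 0.035, -0.002]]
wrist_force: [-0.0, 1.2, -2.3]
opening: 0.384
time_s: 9.07
position: [0.6165, 0.2254, 0.234]
tool_rot: [[0.038, 0.941, 0.337], [0.016, 0.337, -0.942], [-0.999, 0.041, -0.002]]
wrist_force: [0.2, 0.0, -3.0]
opening: 0.387
```

View pics/w6.png

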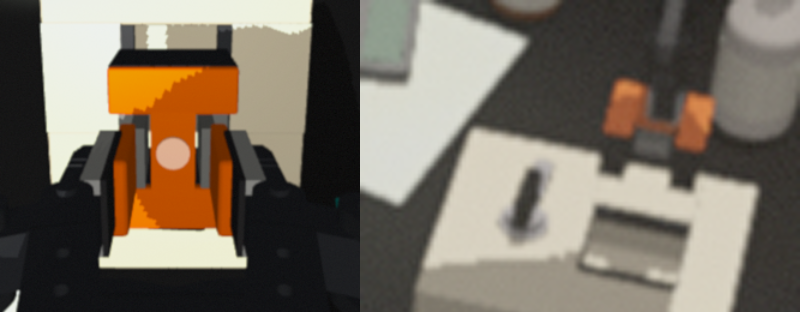

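The cassette is out of its empty well, upright in the grip, keeper still clear. It's 114 mm up, so lower ~12 mm and check that it's still.

```bash
python3 -m pendant '0.007 -0.0003 0 0 -1;0.005 -0.0002 0 0 -1;0 0 0 0 -1;0 0 0 0 -1;0 0 0 0 -1'
python3 -m pendant '0 0 0 0 -1;0 0 0 0 -1;0 0 0 0 -1;0 0 0 0 -1;0 0 0 0 -1'
python3 - <<'E'
from h import *
w=imaging.grab_frame('wrist');t=imaging.grab_frame('top');s=arm.sense();print(s['position'],s['joint_vel'],s['opening'],s['wrist_force'])
cv2.imwrite('pics/w7.png',np.hstack([cv2.resize(w[180:440,180:480],(360,312)),cv2.resize(t[150:270,110:270],(416,312),interpolation=cv2.INTER_CUBIC)]))
E
```

```text
time_s: 9.58
position: [0.615, 0.2245, 0.2162]
tool_rot: [[0.032, 0.941, 0.337], [0.014, 0.337, -0.941], [-0.999, 0.035, -0.002]]
wrist_force: [-0.4, -0.0, -2.7]
opening: 0.384
time_s: 10.0
position: [0.6151, 0.2246, 0.2163]
tool_rot: [[0.032, 0.941, 0.337], [0.014, 0.337, -0.941], [-0.999, 0.035, -0.002]]
wrist_force: [-0.9, 0.2, -2.0]
opening: 0.39
[0.61508082 0.22456518 0.21626206] [ 0.01494791  0.15097936 -0.01651897  0.01972306  0.04429791 -0.0042439
  0.04805576] 0.3882295141490772 [-0.00433695  0.60280598 -1.98120468]
```

View pics/w7.png

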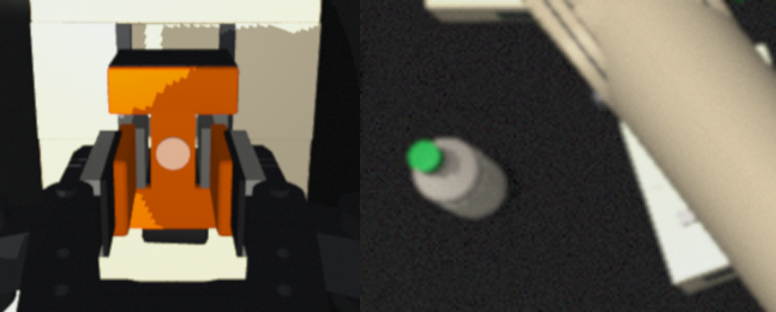

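The grip is unchanged (tabs still flush, span the same), the wash bottle is undisturbed, and the arm is still, with a lift of 96 mm.

```bash
python3 -c "
from cell import job; print(job.hand_in())"
```

```text
the job is handed in; nothing more can be done
None
```

The job is done and handed in at about 10 s. The orange cassette is out of its well and held still over its own module, with both catches squeezed.

- **Keeper:** I turned the orange module's winged nut counter-clockwise by about 87°. The next picture put the arm's tip at the module's +y side, clear of the cassette.
- **Cassette:** I pinched both tabs with 32 to 35 N and lifted straight up. The last readings show it 96 mm above its seat, the arm at rest, and no sign of slip in the wrist picture. The wrist force was about 2 to 3 N, in line with the cassette's weight. The same picture of about −2 N was already there before the lift, so this is only a weak check.
- **Checks that disagreed:**
  - The gripper reads about 33 mm open, against the 38 mm expected for fully squeezed tabs. It also read low on the 12 mm wing (about 11 mm), and the picture gave a tab span of about 37 mm, so I took the catches as fully in.
  - The tool drifted to about 2° off vertical. It was tilted almost the same when it took the seated cassette, so the cassette itself should be near level.
  - The pads hold the tabs higher than I planned.
- **Rest of the bench:** I did not touch the blue module or anything else. In the final pictures I could only confirm the wash bottle, because the arm hid part of the top view.

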